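Index the vial stage by one turn of its hand wheel

ROBOT

A 6-joint arm with a two-finger parallel gripper is mounted at the origin on a cart in front of the work surface, level with it; the furniture and walls round the work are solid. World frame = base frame: x ahead of the robot, y to its left, z up, the work surface at z = 0. Lengths are in m, angles in rad, forces in N, time in s.
With the tool pointing down it reaches from about 0.3 to 0.95 m from the base axis. Payload 3.1 kg.
Tool frame: the origin (TCP) lies at the very end of the fingers, on their centre line; the grasp point (between the pads) lies env.grasp_offset behind it (env.grasp_offset is the distance from the TCP to the grasp point, in m); z points along the fingers, y is the line along which they close (so a half turn about z gives the same grasp; the last joint's range is limited). The gripper opens to 85 mm and grips with 20 to 120 N. Pads are 22 mm wide; open, the fingers measure 114 mm over their backs; the gripper's body (76 mm by 85 mm) begins 54 mm behind the grasp point. The pads swing forward as they close: fully open they stand 13 mm farther back than shut.
Start: joints at [1.191, 0.308, 1.634, -0, 1.2, -0.07], TCP at [0.191, 0.595, 0.231] pointing down, gripper open.
Joint ranges: [-3.06, 3.06], [-0.79, 1.96], [0.05, 2.63], [-1.19, 4.34], [0.05, 2.64], [-2.94, 2.94]. Speed limits (rad/s): [2.79, 2.79, 3.14, 3.14, 3.14, 3.14].

INTERFACE

Orientations are given as a unit quaternion [x, y, z, w].
In Python, from bench import readout, viewer, ticket, env gives the robot as it stands.
- The arm moves only by the shell command python3 -m jog 'ROWS'. ROWS is text: rows parted by semicolons, each of 5 numbers parted by spaces: the finger opening in m, from 0 to 0.0854, then the shift along the tool's x, y, z in m, then the turn about the tool's z in rad. In form: grip dx dy dz spin; .... A call has 1 to 8 rows; each row shifts and turns the commanded pose from where the row before left it, along the tool's axes as they then stand; what a row does not reach is not made up. A row lasts 1/8 s, in which the tool goes at most 62.5 mm and 10.7 degrees, less where a joint would pass 70% of its speed; a pose out of reach is approached as far as the arm can. A call is refused whole if a number of a shift passes 0.0625 or a number of a turn 0.188, either way. A call with a gripper value outside its range is refused whole. The fingers move at their own pace and stop on an object; the grip force is fixed at half the most. Time passes only in rows, so rows that do not move let the fingers close. It gives the time, the measured TCP pose, the force, the opening and the grip force at its end, in the units of the state.
- readout.read_state(): the state, without advancing time (a new reading comes with each control period).
- viewer.camera(name): name is "scene" or "top"; returns the picture (480x640x3 uint8, red, green, blue); there is no depth.
- viewer.calibration(name): a dict with "fx", "fy", "cx", "cy" (pixels), "D" ([k1, k2, p1, p2, k3] as OpenCV has them; the pictures are not rectified), "extrinsics" (4x4, takes a point from camera to world coordinates). Camera axes: x right, y down, z forward; pixel columns grow to the right and rows downward; lengths in m; the calibration is good to about 2 mm. A picture is of the moment at which its call begins. calibration takes no time and is no camera call.
- ticket.job_done(): hands the job in; it is judged then, once.
Trained networks look in the newest picture that a camera, given by its name, has taken for a name from the list of things; names that differ only in an ending like _2 or _b are one class to them, and where a whole thing is asked for, a point or a joint stands for the part that bears it (a point fixed in the world has none). Each returns a list of dicts, best first, with "p" (0 to 1); they miss things now and then, are a little off and sometimes report something else, mostly with a low value. They report only what shows in the picture. A call takes as long as a camera call.
- viewer.outline_of(camera, thing): "mask" (480x640 bool, what is visible of it).
- viewer.spot_point(camera, thing): "at" ([x, y, z] in m, in world coordinates, good to about 4 mm: a listed point, or the origin of a listed thing).
The state is a dict: "t": time; "q": joint angles; "joint_velocities": joint speeds; "joint_torque": joint torques, N m; "tool_pos": TCP position; "ee_rot": TCP orientation; "ft_force": force on the tool from outside, world axes, zero at the start; "moment": the same for the moment, N m; "finger_gap": finger opening in m; "finger_force": force on a finger pad.
Only numpy, scipy, OpenCV 4.12 (cv2) and the standard library are available. Lean on these libraries where they do the work, as an engineer would, in place of code of your own. Each camera call takes 0.05 s, during which the arm holds its last target. There are 200 camera calls.

TASK

Move the next vial under the filling nozzle: with the fingertips, push the stage's hand wheel round counterclockwise (seen from above) by its upright red handle, through exactly one full turn, so that the handle stops over the yellow mark where it began. Push gently and never pinch the handle, do not set the wheel off backwards or run well past the mark, and do not push the vial carriage itself. Leave the things standing around where they are and finish with the hand clear of everything.

Things in the scene. Friction and masses are not known exactly. Their poses are not given: they have to be found in the camera images.
- crank_wheel (a joint): Steel hand wheel lying level on the grey gear head, rim radius 55 mm to the middle of its 12 mm thick bar, rim top 82 mm above the worktop, three spokes. Value in rad, 0 at the start with the handle over the yellow mark, growing counterclockwise seen from above; 6.283 is one full turn. Stops at -1 and 9.5. It has no spring: it stays where it is left and hardly coasts; dry friction, about 2 to 3 N at the handle. One turn moves the vial carriage 22 mm away from the wheel.
- wheel_handle: Upright red revolving handle on the wheel's rim, about 18 mm in diameter and 46 mm tall, spinning freely on its own pin. Origin at the centre of its foot, 55 mm from the wheel axis and 83 mm above the worktop; z is up along the handle, so its top is 129 mm above the worktop. It travels round the wheel axis on a 55 mm circle.
- wheel_axis (a point): Point on the vertical axis of the hand wheel, at the mid height of the rim (76 mm above the worktop). The gear head below is a grey block 92 x 92 mm whose top is 56 mm above the worktop.
- index_mark (a point): Upper edge of the outer tip of the yellow mark, a bar 6 mm wide that sticks out level from the gear head below the rim; 80 mm from the wheel axis and 56 mm above the worktop. At the start, and after a full turn, the handle stands in line with it as seen from the wheel axis.
- carriage (a joint): Blue vial carriage, 94 x 50 mm, carrying four fixed open vials 22 mm apart (tops 74 mm above the worktop), driven by the wheel along the rail. Value in m: 0 at the start, grows away from the wheel, 0.022 after one turn.
- next_vial (a point): Mouth of the second vial from the wheel, on the carriage, the one that must come under the nozzle.
- nozzle_tip (a point): Lower tip of the fixed steel filling nozzle, 86 mm above the worktop and 161 mm from the wheel axis along the rail; its white arm, 120 mm above the worktop, comes from a post beside the rail.
- beaker: Clear grey beaker, 67 x 78 x 83 mm, loose; origin at the centre of its underside. Bystander.
- cap_jar: Clear jar of small caps, 78 mm across, 107 mm tall, loose; origin at the centre of its underside. Bystander.
- wash: White wash bottle with red cap and bent spout, 223 mm tall, loose; origin on its underside, the 66 mm body's axis 26 mm off along its y. Bystander.
- tape: Roll of beige tape lying flat, 72 mm across, 18 mm thick, loose; origin at the centre of its underside. Bystander.
- blue_vial: Small vial with blue cap, 12 mm across, 32 mm tall, standing loose beside the gear head; origin at the centre of its underside. Bystander.
- filter: Yellow-rimmed disc filter, 29 mm across, 22 mm tall, loose on the worktop beside the gear head; origin at the centre of its underside. Bystander.

How it is judged:
By the outcome, as a careful person would: the job done as asked, in the order asked, and still so for the second after the job is handed in, with the robot touching nothing.
It also fails if it takes over 53 s, if anything falls off the work surface, if the arm or the gripper's body presses on something with over 40 N, if the wrist force passes 120 N, or if a joint passes its speed limit or range.

## Working session

There is one attempt and no reset: what is moved stays moved. The work goes in short steps, Python scripts to look and compute and a shell command to move; the robot and the scene stay as the last step left them, time stands still between calls to the robot, and variables do not carry over. Pictures are saved under pics/ and viewed, at most 10 in all, crops included, and the job is handed in when it is done.

```bash
mkdir -p pics; python3 - <<'E'
from bench import readout, viewer, ticket, env
import cv2,numpy as np
for c in("scene","top"):
    im=viewer.camera(c); cv2.imwrite(f"pics/{c}0.png",im[:,:,::-1])
    for n in["wheel_axis","index_mark","wheel_handle","nozzle_tip","next_vial","beaker","cap_jar","wash","tape","blue_vial","filter"]:
        print(c,n,[(np.round(r["at"],3).tolist(),round(r["p"],2)) for r in viewer.spot_point(c,n)[:2]])
s=readout.read_state();print(s,env.grasp_offset)
E
```

```text
scene wheel_axis [([0.516, 0.061, 0.076], 0.69)]
scene index_mark [([0.436, 0.057, 0.058], 0.65)]
scene wheel_handle [([0.46, 0.058, 0.086], 0.61)]
scene nozzle_tip [([0.561, 0.221, 0.089], 0.67)]
scene next_vial [([0.554, 0.192, 0.073], 0.68)]
scene beaker [([0.373, 0.272, -0.002], 0.67)]
scene cap_jar [([0.759, -0.115, 0.002], 0.85)]
scene wash [([0.631, -0.35, 0.002], 0.83), ([0.425, 0.082, 0.006], 0.51)]
scene tape [([0.335, -0.112, 0.002], 0.65)]
scene blue_vial [([0.553, 0.195, 0.072], 0.63), ([0.426, 0.085, 0.005], 0.44)]
scene filter [([0.615, 0.097, -0.001], 0.4)]
top wheel_axis [([0.519, 0.062, 0.079], 0.77)]
top index_mark [([0.431, 0.058, 0.057], 0.69), ([0.516, 0.062, 0.077], 0.33)]
top wheel_handle [([0.457, 0.055, 0.084], 0.47)]
top nozzle_tip [([0.559, 0.216, 0.083], 0.64)]
top next_vial [([0.557, 0.195, 0.073], 0.86), ([0.757, -0.114, 0.0], 0.69)]
top beaker [([0.371, 0.271, -0.001], 0.75), ([0.758, -0.116, -0.002], 0.17)]
top cap_jar []
top wash [([0.631, -0.346, 0.001], 0.96)]
top tape [([0.338, -0.11, -0.002], 0.64)]
top blue_vial [([0.557, 0.213, 0.085], 0.73), ([0.426, 0.084, -0.005], 0.59)]
top filter [([0.621, 0.096, -0.003], 0.64)]
{'t': 1.2, 'q': array([ 1.19130912e+00,  3.08126813e-01,  1.63376485e+00, -1.00950001e-05,
        1.19966413e+00, -6.96998472e-02]), 'joint_velocities': array([-0.00115541, -0.00020795, -0.00014495, -0.00067004,  0.00038245,
       -0.00042427]), 'joint_torque': array([ 5.23046566e-06, -4.15300083e+01, -2.77080113e+01, -1.60214012e-05,
        7.52097912e-04,  1.11992122e-05]), 'tool_pos': array([0.19057631, 0.59527106, 0.23127208]), 'ee_rot': array([1.54273244e-01, 9.88028221e-01, 1.69199293e-05, 8.69038747e-06]), 'ft_force': array([-1.04923996, -0.39543104, -0.69842388]), 'moment': array([0.03189426, 0.07987218, 0.00068578]), 'finger_force': 0.0, 'finger_gap': 0.0853853266283187} 0.0187
```

View pics/scene0.png

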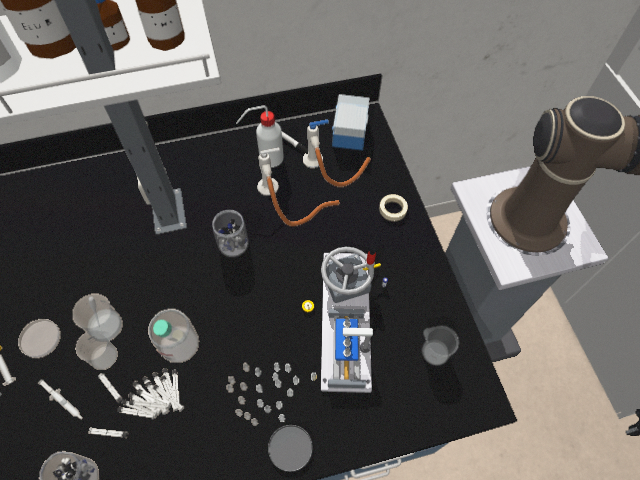

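View pics/top0.png

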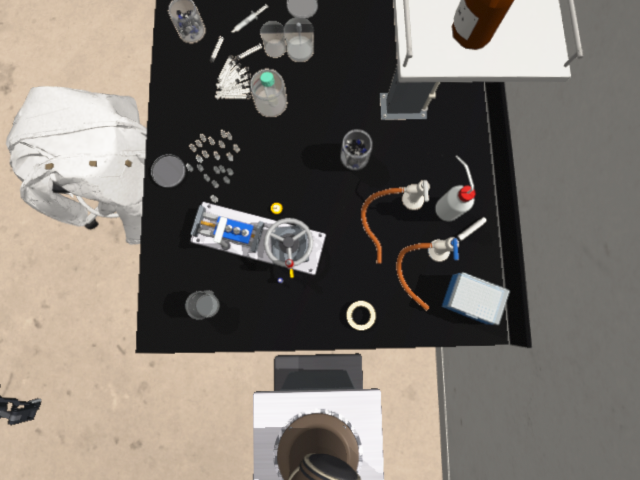

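The scene picture shows the wheel at about (347,270) with the red handle at (371,258), on the robot's side. The top picture has the wheel at (290,242), handle at (290,265) and the yellow mark just below it. The network points fit the given sizes: axis about (0.5155, 0.0615), handle direction about 183.5°, rail direction about 75°. I'll push with the fingers shut, using the pad side face (tool x).

```bash
cat > h.py <<'E'
import numpy as np
from bench import readout
A=np.array([.5155,.0615]); P0=np.radians(183.5)
def pose():
    s=readout.read_state(); x,y,z,w=s["ee_rot"]
    return s, np.array([*s["tool_pos"],np.arctan2(2*(x*y+z*w),1-2*(y*y+z*z))])
def push(th, gap=.020, y0=26., y1=-10.):   # th deg turned -> tool pose pushing there
    a=P0+np.radians(th); yaw=a+np.pi/2-2*np.pi+np.radians(y0+(y1-y0)*th/360)
    n=np.array([np.cos(yaw),np.sin(yaw)])
    return np.array([*(A+.055*np.array([np.cos(a),np.sin(a)])-gap*n),.095,yaw])
def rows(cur,wps):
    for w in wps:
        d=w-cur; c,s=np.cos(cur[3]),np.sin(cur[3])
        # tool x=(c,s), tool y=(s,-c), tool z=down
        print("0 %.4f %.4f %.4f %.3f;"%(d[0]*c+d[1]*s,d[0]*s-d[1]*c,-d[2],-d[3])); cur=w
E
python3 - <<'E'
from h import *
s,c=pose(); print(s["t"],c)
g=push(0,.034); g[2]=.2; print(g)
N=24; rows(c,[c+(g-c)*i/N for i in range(1,N+1)])
E
```

```text
1.2 [0.19057631 0.59527106 0.23127208 2.83180895]
[ 0.44386019  0.08773442  0.2        -1.0559242 ]
0 -0.0165 -0.0169 0.0013 0.162;
0 -0.0190 -0.0140 0.0013 0.162;
0 -0.0210 -0.0108 0.0013 0.162;
0 -0.0225 -0.0073 0.0013 0.162;
0 -0.0234 -0.0035 0.0013 0.162;
0 -0.0236 0.0003 0.0013 0.162;
0 -0.0233 0.0041 0.0013 0.162;
0 -0.0223 0.0078 0.0013 0.162;
0 -0.0208 0.0113 0.0013 0.162;
0 -0.0187 0.0145 0.0013 0.162;
0 -0.0161 0.0173 0.0013 0.162;
0 -0.0131 0.0197 0.0013 0.162;
0 -0.0097 0.0215 0.0013 0.162;
0 -0.0061 0.0228 0.0013 0.162;
0 -0.0024 0.0235 0.0013 0.162;
0 0.0014 0.0236 0.0013 0.162;
0 0.0052 0.0230 0.0013 0.162;
0 0.0089 0.0219 0.0013 0.162;
0 0.0123 0.0202 0.0013 0.162;
0 0.0154 0.0179 0.0013 0.162;
0 0.0181 0.0152 0.0013 0.162;
0 0.0203 0.0121 0.0013 0.162;
0 0.0220 0.0087 0.0013 0.162;
0 0.0231 0.0050 0.0013 0.162;
```

```bash
python3 -m jog '0 -0.0165 -0.0169 0.0013 0.162;0 -0.0190 -0.0140 0.0013 0.162;0 -0.0210 -0.0108 0.0013 0.162;0 -0.0225 -0.0073 0.0013 0.162;0 -0.0234 -0.0035 0.0013 0.162;0 -0.0236 0.0003 0.0013 0.162;0 -0.0233 0.0041 0.0013 0.162;0 -0.0223 0.0078 0.0013 0.162'
python3 -m jog '0 -0.0208 0.0113 0.0013 0.162;0 -0.0187 0.0145 0.0013 0.162;0 -0.0161 0.0173 0.0013 0.162;0 -0.0131 0.0197 0.0013 0.162;0 -0.0097 0.0215 0.0013 0.162;0 -0.0061 0.0228 0.0013 0.162;0 -0.0024 0.0235 0.0013 0.162;0 0.0014 0.0236 0.0013 0.162'
python3 -m jog '0 0.0052 0.0230 0.0013 0.162;0 0.0089 0.0219 0.0013 0.162;0 0.0123 0.0202 0.0013 0.162;0 0.0154 0.0179 0.0013 0.162;0 0.0181 0.0152 0.0013 0.162;0 0.0203 0.0121 0.0013 0.162;0 0.0220 0.0087 0.0013 0.162;0 0.0231 0.0050 0.0013 0.162'
python3 - <<'E'
from h import *
s,c=pose(); print(s["t"],c,s["q"],s["finger_gap"],s["ft_force"])
g=push(0,.034); print(g); rows(c,[g])
E
```

```text
t: 2.2
tool_pos: [0.2754, 0.4255, 0.221]
ee_rot: [0.721, 0.693, 0.0, -0.0]
ft_force: [0.1, -0.2, -0.3]
finger_gap: -0.0001
finger_force: 0.0
t: 3.2
tool_pos: [0.3598, 0.2563, 0.2107]
ee_rot: [0.993, 0.117, 0.0, -0.0]
ft_force: [-0.0, -0.2, 0.1]
finger_gap: 0.0001
finger_force: 0.0
t: 4.2
tool_pos: [0.4443, 0.0871, 0.2003]
ee_rot: [0.862, -0.506, 0.0, -0.0]
ft_force: [-0.4, -0.1, 0.1]
finger_gap: -0.0
finger_force: 0.0
4.2 [ 0.44434768  0.08709496  0.20027228 -1.0616582 ] [9.73062205e-02 4.85772696e-03 2.05291052e+00 4.76834823e-05
 1.08320238e+00 2.72973836e+00] -2.3407550637067553e-05 [-0.37529535 -0.14560006  0.09889779]
[ 0.44386019  0.08773442  0.095      -1.0559242 ]
0 -0.0008 0.0001 0.1053 -0.006;
```

```bash
sed -i 's/y1=-10\./y1=-20./' h.py
python3 -m jog '0 0 0 0.03 0;0 0 0 0.03 0;0 0 0 0.03 0;0 0 0 0.015 0;0 0 0 0 0'
python3 - <<'E'
from h import *
from bench import viewer
import cv2
for n in("scene","top"):
    im=viewer.camera(n); print([(r["at"],r["p"]) for r in viewer.spot_point(n,"wheel_handle")[:2]])
    u,v=(347,270) if n=="scene" else (285,242)
    cv2.imwrite(f"pics/{n}1.png",cv2.resize(im[v-60:v+60,u-80:u+80,::-1],None,fx=4,fy=4,interpolation=cv2.INTER_CUBIC)) 
s,c=pose(); print(s["t"],c)
rows(c,[push(t,.020) for t in(-12,-6,0,6,12,18,24,30)])
E
```

```text
t: 4.82
tool_pos: [0.4431, 0.0877, 0.0943]
ee_rot: [0.864, -0.504, -0.001, 0.001]
ft_force: [-0.3, -0.0, 0.5]
finger_gap: 0.0002
finger_force: 0.0
[([0.464, 0.0626, 0.0842], 0.61)]
[]
5.025 [ 0.44521828  0.08798017  0.09635644 -1.05608597]
0 0.0041 -0.0084 0.0014 0.183;
0 0.0053 0.0042 -0.0000 -0.091;
0 0.0054 0.0041 -0.0000 -0.091;
0 0.0054 0.0041 -0.0000 -0.091;
0 0.0054 0.0040 -0.0000 -0.091;
0 0.0054 0.0039 -0.0000 -0.091;
0 0.0055 0.0039 -0.0000 -0.091;
0 0.0055 0.0038 -0.0000 -0.091;
```

View pics/scene1.png

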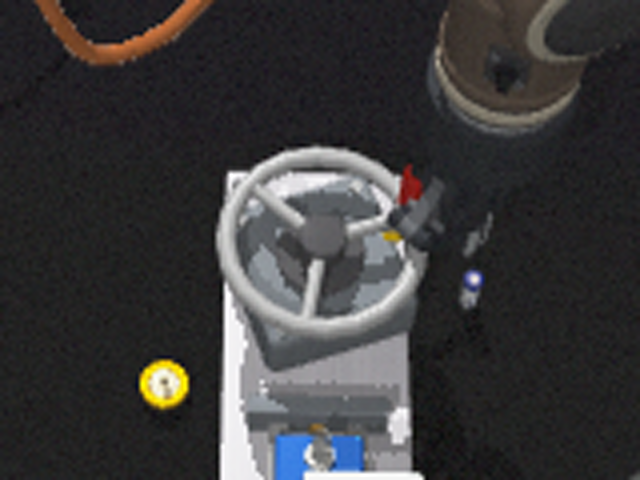

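The crop shows the closed fingers at (415,215), just behind the red handle at (410,190) and on its clockwise side, clear of the blue vial at (472,285). I'll start pushing.

```bash
python3 - <<'E'
from h import *
s,c=pose()
rows(c,[push(0,.028),push(0,.022),push(3),push(8),push(13),push(19),push(25),push(31)])
E
```

```text
0 0.0055 0.0013 0.0014 -0.000;
0 0.0060 0.0000 -0.0000 -0.000;
0 0.0046 0.0021 -0.0000 -0.046;
0 0.0045 0.0034 -0.0000 -0.076;
0 0.0045 0.0034 -0.0000 -0.076;
0 0.0054 0.0039 -0.0000 -0.091;
0 0.0055 0.0038 -0.0000 -0.091;
0 0.0055 0.0038 -0.0000 -0.091;
```

```bash
python3 -m jog '0 0.0055 0.0013 0.0005 0;0 0.006 0 0 0;0 0.0046 0.0021 0 -0.046;0 0.0045 0.0034 0 -0.076;0 0.0045 0.0034 0 -0.076;0 0.0054 0.0039 0 -0.091;0 0.0055 0.0038 0 -0.091;0 0.0055 0.0038 0 -0.091'
python3 - <<'E'
from h import *
from bench import viewer
import cv2
im=viewer.camera("scene"); cv2.imwrite("pics/s2.png",cv2.resize(im[210:330,267:427,::-1],None,fx=4,fy=4,interpolation=cv2.INTER_CUBIC))
for r in viewer.spot_point("scene","wheel_handle")[:1]:
    d=r["at"][:2]-A; print(r, np.degrees(np.arctan2(d[1],d[0])-P0)%360,np.hypot(*d))
s,c=pose(); print(s["t"],c,push(31),s["ft_force"])
rows(c,[push(31+6*i) for i in range(1,9)])
E
```

```text
t: 6.02
tool_pos: [0.4512, 0.0411, 0.0947]
ee_rot: [0.958, -0.287, -0.001, -0.0]
ft_force: [-2.1, 1.9, 2.7]
finger_gap: 0.0002
finger_force: 1.5
{'at': [0.4706, 0.033, 0.0827], 'p': 0.52} 28.905088161525327 0.05318138772164557
6.125 [ 0.45182012  0.04080482  0.0946506  -0.58651228] [ 0.45348785  0.04137507  0.095      -0.58400656] [-1.58048118  0.55442883  1.05330475]
0 0.0066 0.0023 -0.0003 -0.094;
0 0.0056 0.0036 -0.0000 -0.091;
0 0.0056 0.0036 -0.0000 -0.091;
0 0.0056 0.0035 -0.0000 -0.091;
0 0.0056 0.0034 -0.0000 -0.091;
0 0.0056 0.0033 -0.0000 -0.091;
0 0.0057 0.0033 -0.0000 -0.091;
0 0.0057 0.0032 -0.0000 -0.091;
```

View pics/s2.png

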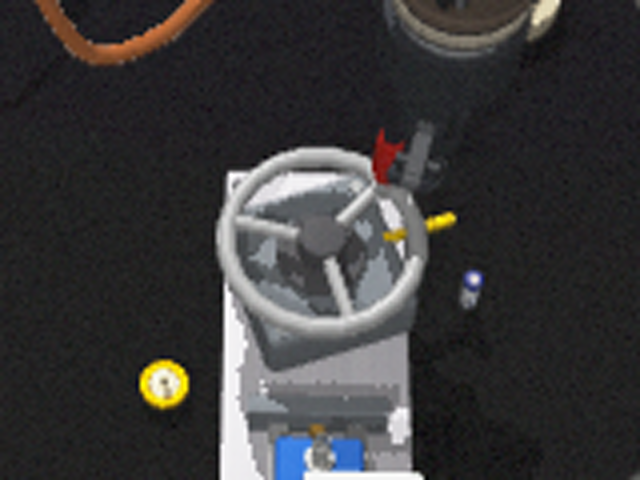

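It works: the handle at (385,157) has moved about 30° from the mark at (435,225), with light forces.

```bash
python3 -m jog '0 0.0066 0.0023 -0.0003 -0.094;0 0.0056 0.0036 0 -0.091;0 0.0056 0.0036 0 -0.091;0 0.0056 0.0035 0 -0.091;0 0.0056 0.0034 0 -0.091;0 0.0056 0.0033 0 -0.091;0 0.0057 0.0033 0 -0.091;0 0.0057 0.0032 0 -0.091'
python3 - <<'E'
from h import *
from bench import viewer
im=viewer.camera("scene")
for r in viewer.spot_point("scene","wheel_handle")[:1]:
    d=r["at"][:2]-A; print(r, np.degrees(np.arctan2(d[1],d[0])-P0)%360,np.hypot(*d))
s,c=pose(); print(s["t"],c,push(79),s["ft_force"])
rows(c,[push(79+6*i) for i in range(1,17)])
E
```

```text
t: 7.12
tool_pos: [0.4878, 0.0041, 0.0945]
ee_rot: [0.997, 0.073, -0.002, 0.0]
ft_force: [-2.6, -1.0, 0.5]
finger_gap: -0.0001
finger_force: 1.4
{'at': [0.5056, 0.0065, 0.0829], 'p': 0.41} 76.29602627826841 0.05588389750187435
7.225 [0.48883224 0.00402026 0.09463977 0.14397395] [0.4885359  0.00404695 0.095      0.14670462] [-0.53957438  0.15383509 -0.71521313]
0 0.0054 0.0030 -0.0004 -0.094;
0 0.0057 0.0030 -0.0000 -0.091;
0 0.0057 0.0030 -0.0000 -0.091;
0 0.0057 0.0029 -0.0000 -0.091;
0 0.0058 0.0028 -0.0000 -0.091;
0 0.0058 0.0027 -0.0000 -0.091;
0 0.0058 0.0027 -0.0000 -0.091;
0 0.0058 0.0026 -0.0000 -0.091;
0 0.0058 0.0025 -0.0000 -0.091;
0 0.0058 0.0024 -0.0000 -0.091;
0 0.0058 0.0023 -0.0000 -0.091;
0 0.0058 0.0023 -0.0000 -0.091;
0 0.0058 0.0022 -0.0000 -0.091;
0 0.0058 0.0021 -0.0000 -0.091;
0 0.0058 0.0020 -0.0000 -0.091;
0 0.0058 0.0020 -0.0000 -0.091;
```

```bash
python3 -m jog '0 0.0054 0.003 -0.0003 -0.094;0 0.0057 0.003 0 -0.091;0 0.0057 0.003 0 -0.091;0 0.0057 0.0029 0 -0.091;0 0.0058 0.0028 0 -0.091;0 0.0058 0.0027 0 -0.091;0 0.0058 0.0027 0 -0.091;0 0.0058 0.0026 0 -0.091'
python3 -m jog '0 0.0058 0.0025 0 -0.091;0 0.0058 0.0024 0 -0.091;0 0.0058 0.0023 0 -0.091;0 0.0058 0.0023 0 -0.091;0 0.0058 0.0022 0 -0.091;0 0.0058 0.0021 0 -0.091;0 0.0058 0.002 0 -0.091;0 0.0058 0.002 0 -0.091'
python3 - <<'E'
from h import *
from bench import viewer
im=viewer.camera("scene")
for r in viewer.spot_point("scene","wheel_handle")[:1]:
    d=r["at"][:2]-A; print(r, np.degrees(np.arctan2(d[1],d[0])-P0)%360,np.hypot(*d))
s,c=pose(); print(s["t"],c,push(175),s["ft_force"],s["q"][5])
rows(c,[push(175+6*i) for i in range(1,17)])
E
```

```text
t: 8.22
tool_pos: [0.5377, 0.0043, 0.0947]
ee_rot: [0.905, 0.425, -0.001, 0.0]
ft_force: [-1.9, -2.7, -0.7]
finger_gap: -0.0001
finger_force: 1.3
t: 9.22
tool_pos: [0.5714, 0.0396, 0.0947]
ee_rot: [0.695, 0.719, -0.001, 0.001]
ft_force: [-0.1, -2.9, -2.6]
finger_gap: -0.0001
finger_force: 1.3
{'at': [0.5709, 0.0629, 0.0867], 'p': 0.56} 177.94759968685645 0.055417686707404164
9.325 [0.57170497 0.04034262 0.09499821 1.60297208] [0.57122759 0.0400742  0.095      1.60812698] [-0.55303549 -0.59920346 -1.03482703] -0.03694790889960854
0 0.0056 0.0014 -0.0000 -0.096;
0 0.0058 0.0018 -0.0000 -0.091;
0 0.0058 0.0017 -0.0000 -0.091;
0 0.0058 0.0017 -0.0000 -0.091;
0 0.0058 0.0016 -0.0000 -0.091;
0 0.0058 0.0015 -0.0000 -0.091;
0 0.0058 0.0014 -0.0000 -0.091;
0 0.0058 0.0013 -0.0000 -0.091;
0 0.0058 0.0013 -0.0000 -0.091;
0 0.0058 0.0012 -0.0000 -0.091;
0 0.0058 0.0011 -0.0000 -0.091;
0 0.0058 0.0010 -0.0000 -0.091;
0 0.0058 0.0010 -0.0000 -0.091;
0 0.0058 0.0009 -0.0000 -0.091;
0 0.0058 0.0008 -0.0000 -0.091;
0 0.0057 0.0007 -0.0000 -0.091;
```

```bash
python3 -m jog '0 0.0056 0.0014 0 -0.096;0 0.0058 0.0018 0 -0.091;0 0.0058 0.0017 0 -0.091;0 0.0058 0.0017 0 -0.091;0 0.0058 0.0016 0 -0.091;0 0.0058 0.0015 0 -0.091;0 0.0058 0.0014 0 -0.091;0 0.0058 0.0013 0 -0.091'
python3 -m jog '0 0.0058 0.0013 0 -0.091;0 0.0058 0.0012 0 -0.091;0 0.0058 0.0011 0 -0.091;0 0.0058 0.001 0 -0.091;0 0.0058 0.001 0 -0.091;0 0.0058 0.0009 0 -0.091;0 0.0058 0.0008 0 -0.091;0 0.0057 0.0007 0 -0.091'
python3 - <<'E'
from h import *
from bench import viewer
for n in("scene","top"):
  im=viewer.camera(n)
  for r in viewer.spot_point(n,"wheel_handle")[:1]:
    d=r["at"][:2]-A; print(r, np.degrees(np.arctan2(d[1],d[0])-P0)%360,np.hypot(*d))
s,c=pose(); print(s["t"],c,push(271),s["ft_force"],s["q"][5])
rows(c,[push(271+6*i) for i in range(1,14)])
E
```

```text
t: 10.32
tool_pos: [0.5681, 0.0864, 0.0954]
ee_rot: [0.391, 0.92, 0.0, 0.002]
ft_force: [2.1, -1.0, -2.3]
finger_gap: -0.0002
finger_force: 1.3
t: 11.32
tool_pos: [0.5325, 0.115, 0.0957]
ee_rot: [0.038, 0.999, 0.0, 0.002]
ft_force: [2.3, -1.4, -2.3]
finger_gap: 0.0004
finger_force: 1.3
{'at': [0.6385, -0.3463, 0.0002], 'p': 0.42} 103.28427950881616 0.42594581815061877
11.525 [0.53146132 0.11486085 0.09559989 3.06247458] [0.53113287 0.11489083 0.095      3.06954934] [0.94925913 0.14261753 0.15927272] -1.3591316943010257
0 0.0061 0.0006 0.0006 -0.098;
0 0.0057 0.0006 -0.0000 -0.091;
0 0.0057 0.0005 -0.0000 -0.091;
0 0.0057 0.0004 -0.0000 -0.091;
0 0.0057 0.0004 -0.0000 -0.091;
0 0.0056 0.0003 -0.0000 -0.091;
0 0.0056 0.0002 -0.0000 -0.091;
0 0.0056 0.0001 -0.0000 -0.091;
0 0.0056 0.0001 -0.0000 -0.091;
0 0.0055 -0.0000 -0.0000 -0.091;
0 0.0055 -0.0001 -0.0000 -0.091;
0 0.0055 -0.0002 -0.0000 -0.091;
0 0.0055 -0.0002 -0.0000 -0.091;
```

```bash
python3 -m jog '0 0.0061 0.0006 0.0004 -0.098;0 0.0057 0.0006 0 -0.091;0 0.0057 0.0005 0 -0.091;0 0.0057 0.0004 0 -0.091;0 0.0057 0.0004 0 -0.091;0 0.0056 0.0003 0 -0.091;0 0.0056 0.0002 0 -0.091;0 0.0056 0.0001 0 -0.091'
python3 -m jog '0 0.0056 0.0001 0 -0.091;0 0.0055 0 0 -0.091;0 0.0055 -0.0001 0 -0.091;0 0.0055 -0.0002 0 -0.091;0 0 0 0 0'
python3 - <<'E'
from h import *
from bench import viewer
import cv2
im=viewer.camera("scene"); cv2.imwrite("pics/s3.png",cv2.resize(im[210:330,267:427,::-1],None,fx=4,fy=4,interpolation=cv2.INTER_CUBIC))
for r in viewer.spot_point("scene","wheel_handle")[:1]:
    d=r["at"][:2]-A; print(r, np.degrees(np.arctan2(d[1],d[0])-P0)%360,np.hypot(*d))
s,c=pose(); print(s["t"],c,push(343),s["ft_force"],s["q"][5])
rows(c,[push(343+3*i) for i in range(1,6)])
E
```

```text
t: 12.52
tool_pos: [0.4886, 0.1075, 0.0956]
ee_rot: [-0.324, 0.946, 0.0, 0.002]
ft_force: [2.2, 1.5, 0.6]
finger_gap: -0.0001
finger_force: 1.4
t: 13.15
tool_pos: [0.4724, 0.0913, 0.0953]
ee_rot: [-0.488, 0.873, 0.0, 0.001]
ft_force: [1.0, 1.0, 1.8]
finger_gap: 0.0003
finger_force: 0.7
13.25 [ 0.47224129  0.09136625  0.09514136 -2.12120989] [0.47241832 0.09142363 0.095      4.16561611] [1.00893249 1.16056505 0.92565566] -2.491192015138986
0 0.0026 -0.0002 0.0001 -6.332;
0 0.0027 -0.0001 -0.0000 -0.046;
0 0.0027 -0.0001 -0.0000 -0.046;
0 0.0027 -0.0001 -0.0000 -0.046;
0 0.0027 -0.0001 -0.0000 -0.046;
```

View pics/s3.png

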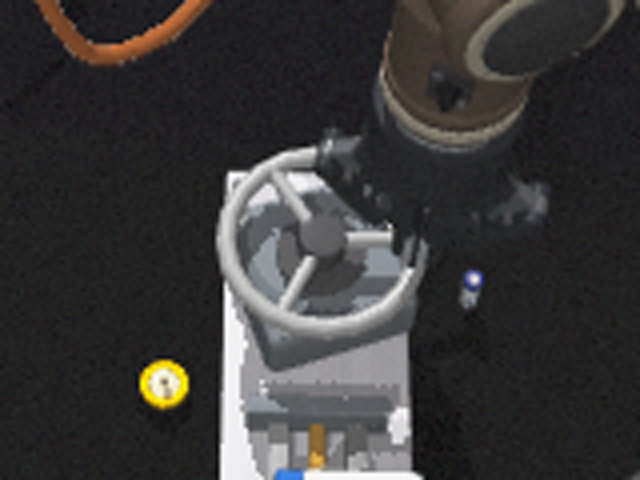

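The handle is hidden behind the hand here, but the spokes show: the right spoke's end is at (390,238), roughly 15° short. I'll measure the wheel angle from the spokes against the first picture.

```bash
cat > w.py <<'E'
from h import *
from bench import viewer
import cv2
def prof(im,cam="scene",z=.08):
    K=viewer.calibration(cam); T=np.linalg.inv(K["extrinsics"])
    a=np.radians(np.arange(0,360,.5)); r=np.arange(.022,.046,.001)
    R,Aa=np.meshgrid(r,a); P=np.stack([A[0]+R*np.cos(Aa),A[1]+R*np.sin(Aa),0*R+z],-1).reshape(-1,3)
    M=np.array([[K["fx"],0,K["cx"]],[0,K["fy"],K["cy"]],[0,0,1]])
    uv=cv2.projectPoints(P,cv2.Rodrigues(T[:3,:3])[0],T[:3,3],M,np.array(K["D"]))[0].reshape(R.shape+(2,)).astype(np.float32)
    g=cv2.remap(cv2.cvtColor(im,cv2.COLOR_RGB2GRAY),uv[...,0],uv[...,1],cv2.INTER_CUBIC).astype(float)
    return g.mean(1)
def spokes(p):
    out=[]; a=np.arange(0,360,.5); q=p-p.min()
    for s in range(3):   # ridge centres: template of a bright bar
        pass
    k=np.exp(-(np.arange(-16,17)/8.)**2); k-=k.mean()
    c=np.convolve(np.r_[p[-16:],p,p[:16]],k,"valid")
    c2=c.copy()
    for _ in range(4):
        i=int(c2.argmax()); w=np.arange(i-8,i+9); v=np.clip(c[w%720],0,None)
        out.append((round(float((v*w).sum()/v.sum()/2),1),int(c2[i]))); c2[np.arange(i-40,i+41)%720]=-1e9
    return sorted(out)
E
python3 - <<'E'
from w import *
im0=cv2.imread("pics/scene0.png")[:,:,::-1].copy(); print(spokes(prof(im0)))
t0=cv2.imread("pics/top0.png")[:,:,::-1].copy(); print("top",spokes(prof(t0,"top")))
print(spokes(prof(viewer.camera("scene")))); print("top",spokes(prof(viewer.camera("top"),"top")))
E
```

```text
[(63.4, 388), (183.0, 312), (222.7, 71), (305.8, 175)]
top [(60.4, 213), (189.6, 216), (303.4, 242), (359.4, 35)]
[(46.7, 406), (166.0, 253), (261.2, 101), (288.6, 145)]
top [(146.1, 78), (201.2, 78), (288.0, 249), (356.1, 292)]
```

The spokes read 17.0° short, so the wheel is at 343.0°, just where the model puts it. Next is 14° more, slowly, then another measurement.

```bash
python3 -m jog '0 0.0026 -0.0002 0 -0.046;0 0.0027 -0.0001 0 -0.046;0 0.0027 -0.0001 0 -0.046;0 0.0027 -0.0001 0 -0.046;0 0.0018 -0.0001 0 -0.03;0 0 0 0 0'
python3 - <<'E'
from w import *
print(spokes(prof(viewer.camera("scene"))))
s,c=pose(); c[3]%=2*np.pi; print(s["t"],c,push(357),s["ft_force"],s["q"][5]); rows(c,[push(357),push(358.5),push(360)])
E
```

```text
t: 14.1
tool_pos: [0.4668, 0.0798, 0.0948]
ee_rot: [-0.58, 0.815, 0.0, 0.0]
ft_force: [0.7, 2.4, 2.1]
finger_gap: 0.0001
finger_force: 1.2
[(60.1, 389), (157.5, 86), (180.6, 324), (302.4, 163)]
14.15 [0.46674252 0.07980048 0.09480302 4.37787101] [0.46705195 0.07991711 0.095      4.37874021] [0.87258543 1.37108826 1.89682547] -2.729972594327787
0 -0.0002 -0.0003 -0.0002 -0.001;
0 0.0014 -0.0000 -0.0000 -0.023;
0 0.0014 -0.0000 -0.0000 -0.023;
```

```bash
python3 -m jog '0 0.0009 0 0 0;0 0.0009 0 0 0;0 0.0009 0 0 0;0 0 0 0 0'
python3 - <<'E'
from w import *
print(spokes(prof(viewer.camera("scene"))))
E
```

```text
t: 14.65
tool_pos: [0.4656, 0.077, 0.0947]
ee_rot: [-0.58, 0.815, 0.0, -0.0]
ft_force: [-0.2, 1.4, 2.0]
finger_gap: 0.0001
finger_force: 1.1
[(63.5, 411), (157.5, 64), (184.2, 391), (305.7, 170)]
```

```bash
python3 -m jog '0 -0.005 0 0 0;0 -0.01 0 0 0;0 -0.01 0 0 0;0 0 0 -0.03 0;0 0 0 -0.04 0;0 0 0 -0.05 0;0 -0.04 0.03 -0.02 0;0 -0.05 0.03 0 0'
python3 -m jog '0 -0.05 0.03 0 0;0 -0.05 0.03 0 0;0 -0.05 0 0 0;0 0 0 0 0;0 0 0 0 0'
python3 - <<'E'
from w import *
for n in("scene","top"):
    im=viewer.camera(n); print(n,spokes(prof(im,n)))
    old=cv2.imread(f"pics/{n}0.png")[:,:,::-1]
    for k in("wheel_handle","next_vial","nozzle_tip","blue_vial","filter","beaker","tape"): print(k,[np.round(r["at"],3).tolist() for r in viewer.spot_point(n,k)[:2]])
    u,v=(347,290) if n=="scene" else (275,242)
    f=lambda x:cv2.resize(np.ascontiguousarray(x[v-75:v+75,u-50:u+50,::-1]),None,fx=4,fy=4,interpolation=cv2.INTER_CUBIC)
    cv2.imwrite(f"pics/{n}4.png",np.hstack([f(old),f(im)]))
    def red(x):
        x=x[v-75:v+75,u-50:u+50].astype(int); m=(x[...,0]>110)&(x[...,1]<60)&(x[...,2]<60); return np.argwhere(m).mean(0),m.sum()
    print(red(old),red(im))
s,c=pose(); print(s["t"],c,s["ft_force"])
E
```

```text
t: 15.7
tool_pos: [0.4485, 0.207, 0.2378]
ee_rot: [-0.579, 0.815, -0.001, 0.003]
ft_force: [0.0, 1.0, -0.6]
finger_gap: 0.0001
finger_force: 0.0
t: 16.32
tool_pos: [0.4385, 0.3666, 0.2341]
ee_rot: [-0.58, 0.814, -0.0, -0.001]
ft_force: [0.1, -1.0, -0.4]
finger_gap: -0.0001
finger_force: 0.0
scene [(63.5, 411), (183.4, 330), (222.7, 72), (305.9, 171)]
wheel_handle [[0.46, 0.058, 0.085]]
next_vial [[0.562, 0.215, 0.072]]
nozzle_tip [[0.559, 0.22, 0.088]]
blue_vial [[0.424, 0.084, 0.008]]
filter [[0.617, 0.099, 0.001], [0.464, 0.061, 0.086]]
beaker [[0.373, 0.272, -0.002]]
tape [[0.337, -0.116, 0.007]]
(array([43.45714286, 73.2       ]), np.int64(70)) (array([43.42857143, 73.2       ]), np.int64(70))
top [(60.5, 217), (128.0, 38), (190.0, 215), (303.5, 247)]
wheel_handle [[0.459, 0.056, 0.079]]
next_vial [[0.563, 0.218, 0.076], [0.463, 0.055, 0.082]]
nozzle_tip [[0.559, 0.214, 0.085]]
blue_vial [[0.43, 0.083, -0.004]]
filter [[0.62, 0.096, 0.002]]
beaker [[0.371, 0.269, -0.003]]
tape [[0.337, -0.111, -0.001]]
(array([98.07692308, 65.07692308]), np.int64(13)) (array([98.07692308, 65.07692308]), np.int64(13))
17.125 [ 0.4392037   0.36685482  0.23478165 -1.90435623] [ 0.22795459 -0.41493616  0.13411847]
```

View pics/scene4.png

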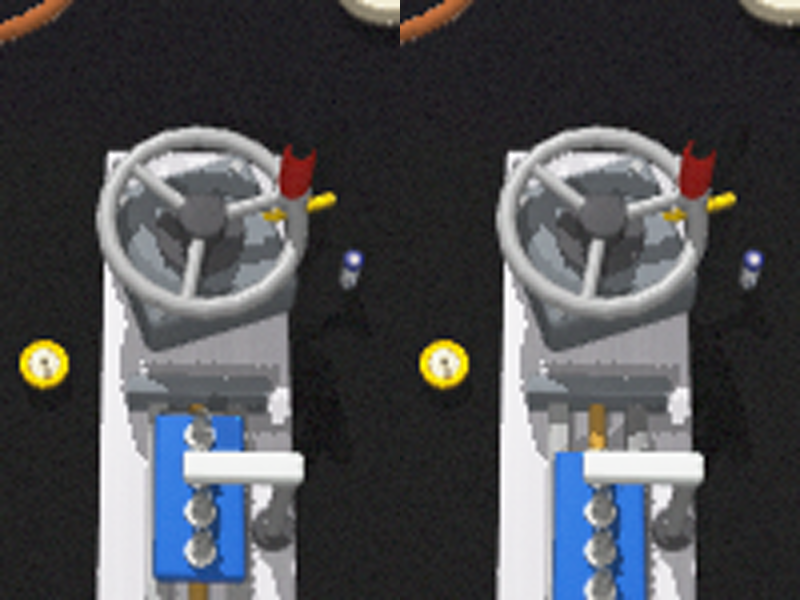

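View pics/top4.png

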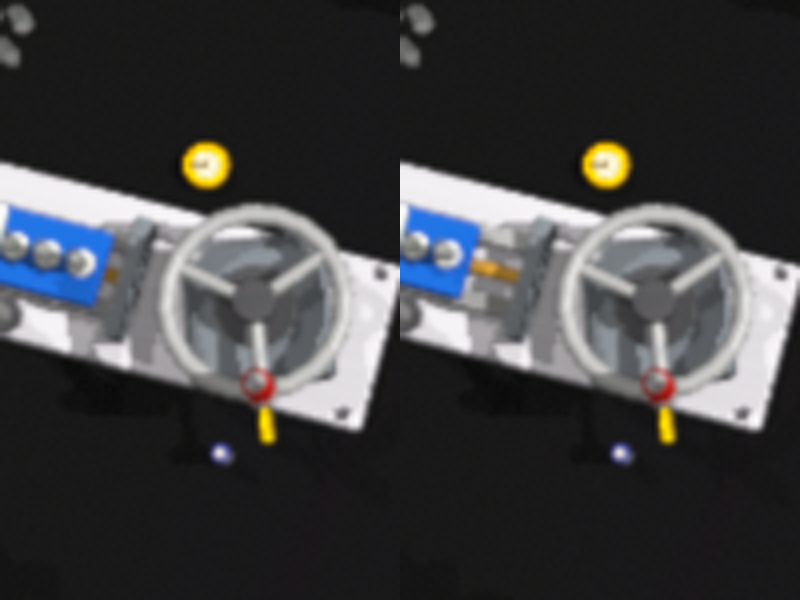

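Before (left) and after (right), the handle has the same pixels: (297,172) in scene and (258,385) in top, over the mark. The carriage has advanced one pitch, and the blue vial and filter haven't moved. The hand is clear.

```bash
python3 -c "
from bench import ticket
print(ticket.job_done())"
```

```text
the job is handed in; nothing more can be done
None
```

The wheel went through one full counterclockwise turn and the handle stopped over the yellow mark, within about 0.1° by the camera; the next vial is under the nozzle, the things I re-checked had not moved (the jar and wash bottle, far from the arm's path, were not re-measured), the hand is clear, and the job was handed in at about 17 s.

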